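# Put the bottle-roller mixer in the marked gear

### The job

The resin colour on the bottle-roller mixer has to be rolled in the gear marked by the tall brass cone. With the fingertips or the outside of the fingers, push the gear lever out of its middle rest slot, across the H-gate and fully home to the end of the slot where the cone stands, without running it into any of the other three gear slots (flat brass discs) on the way. Only push the lever, do not take it between the fingers, and leave the dropper bottle, the cup and the pigment jar where they stand.

Things in the scene. Friction and masses are not known exactly. Their poses are not given: they have to be found in the camera images.
- mixer: Fixed bottle-roller mixer. Origin: centre of the underside of its gearbox, a grey box 170 x 170 mm; x axis points away from the robot (turned by the yaw), y left, z up. Roller bed with a fixed amber bottle beyond it (x = 85 to 235 mm, top 120 mm above the table). On the gearbox lies an aluminium gate plate 130 x 130 mm, upper face 100 mm above the table.
- gate (a point): Centre of the gate plate's upper face; axes as the mixer's. Slots are 16 mm wide. Stem-centre travel, mm: cross slot along y from -30 to +30 at x = 0; from each end of it a gear slot goes away (to x = +26) and one near (to x = -26): four gear slots, at y = +-30; the middle rest slot (y = 0) goes only near (to x = -26). About 2 mm play sideways.
- lever_fore (a joint): Lever's lean along the mixer's x, rad: 0 in the cross slot, + away from the robot, about +-0.31 fully home in a gear slot. Starts in the rest slot between -0.31 and -0.2. Stays where it is left; moving it takes about 2 N at the grip, both ways.
- lever_side (a joint): Lever's lean along the mixer's y, rad: 0 in the rest slot, + to the left, about +-0.35 in the outer columns. Stays where it is left; about 2 N at the grip.
- grip (a point): Centre of the lever's black grip, an upright cylinder 28 mm diameter, 40 mm tall, on a 12 mm steel stem; z along the lever. The lever pivots 15 mm above the table on the mixer's z axis, 155 mm from this point: 170 mm above the table when upright, up to 17 mm lower leaning. About (+-44, +-53) mm from that axis in the gear slots, (-47, 0) at the rest slot's end.
- stem (a point): Point on the lever's stem axis, 90 mm from the pivot, at the gate plate's height when leaning (105 mm above the table upright). Fully home it is about 22 mm (level distance) from the marker of its slot; standing in the cross slot at that column, about 48 mm.
- cone: Tall brass cone, 16 mm foot diameter, 26 mm tall, fixed on the gate plate just past the end of one of the four gear slots (48 mm from the middle along the mixer's x, 30 mm along its y): marks the gear to select. Origin: centre of its foot.
- disc_a: Flat brass disc, 16 mm diameter, 4 mm high, fixed past the end of another gear slot. Origin: centre of its underside.
- disc_b: Same as disc_a, at another gear slot.
- disc_c: Same as disc_a, at another gear slot.
- dropper: Loose white bottle with red cap, 48 mm diameter, 110 mm tall, beside the mixer on the left. Origin: centre of its underside. To be left alone.
- cup: Loose clear mixing cup, rim 70 mm diameter, 90 mm tall, right of the mixer. Origin: centre of its underside. To be left alone.
- pigment: Loose glass jar with black lid, 56 mm diameter, 70 mm tall, beside the mixer on the left, further out along the mixer's x. Origin: centre of its underside. To be left alone.

How it is judged:
On the way:
1. the lever has left the rest slot for the cross slot (x of stem in the frame of mixer above -0.008 m), for 0.02 s.
At the end, for the whole second after the job is handed in: The lever rests fully home in the cone's slot: its stem point within 27 mm (level) of the cone's centre (about 22 mm at the very end). Dropper bottle, cup and pigment jar within 20 mm of where they stood (horizontal distance between stem and cone below 0.027 m and velocity of joint lever_fore between -0.05 and 0.05 rad/s and distance of each of dropper, cup, pigment from where it was at the start of the episode below 0.02 m); the robot touches nothing.
It fails at once if the lever is run into a wrong gear slot (its stem within 30 mm of a disc's centre, about 18 mm or more into the slot) (horizontal distance between stem and disc_a below 0.03 m or horizontal distance between stem and disc_b below 0.03 m or horizontal distance between stem and disc_c below 0.03 m).
It fails at once if the lever's grip is taken between the fingers (the point between the finger pads inside the grip) (horizontal distance between the grasp point and grip below 0.013 m and z of the grasp point in the frame of grip below 0.024 m).
It fails at once if the dropper bottle, cup or pigment jar is shifted more than 20 mm, lifted or tipped (distance of any of dropper, cup, pigment from where it was at the start of the episode above 0.02 m or angle between any of dropper, cup, pigment's own z axis and vertical above 0.3 rad).
It also fails if it takes over 51 s, if anything falls off the work surface, if the arm or the gripper's body presses on something with over 40 N, if the wrist force passes 120 N, or if a joint passes its speed limit or range.

### The arm

A 6-joint arm with a two-finger parallel gripper is mounted at the origin on the work surface. World frame = base frame: x ahead of the robot, y to its left, z up, the work surface at z = 0. Lengths are in m, angles in rad, forces in N, time in s.
With the tool pointing down it reaches from about 0.4 to 0.825 m from the base axis. Payload 7 kg.
Tool frame: the origin (TCP) lies at the very end of the fingers, on their centre line; the grasp point (between the pads) lies 19 mm behind it; x points along the fingers, y is the direction in which the jaws open and shut, and the axes are right-handed (so a half turn about x gives the same grasp; the last joint's range is limited). The gripper opens to 88 mm and grips with 3 to 60 N. Pads are 19 mm wide; open, the fingers measure 130 mm over their backs; the gripper's body (78 mm by 193 mm) begins 47 mm behind the grasp point.
Start: joints at [1.6, 0.359, 0.012, 0, -1.224, -0.288], TCP at [0.173, 0.652, 0.227] pointing down, gripper open.
Joint ranges: [-3.07, 3.07], [-1.43, 2.12], [-1.02, 1.25], [-3.03, 1.67], [-3.05, -0], [-3.03, 3.03]. Speed limits (rad/s): [2.39, 2.39, 3.01, 3.14, 3.14, 3.14].

### API

Orientations are given as [roll, pitch, yaw] about the fixed x, y, z axes, in that order (R = Rz(yaw) Ry(pitch) Rx(roll)).
In Python, from station import arm gives the robot as it stands.
- The arm moves only by the shell command python3 -m inch 'ROWS' [OPENING] [FORCE]. ROWS is text: rows parted by semicolons, each of 6 numbers parted by spaces: the shift along the world's x, y, z in units of 30 mm (1.0 is 30 mm), then the turn, a rotation vector about the world's x, y, z in units of 5 degrees (1.0 is 5 degrees). In form: dx dy dz wx wy wz; .... A call has 1 to 12 rows; each row shifts and turns the commanded pose from where the row before left it; what a row does not reach is not made up. A row lasts 1/8 s, in which the tool goes at most 62.5 mm and 10.7 degrees, less where a joint would pass 70% of its speed; a pose out of reach is approached as far as the arm can. A call is refused whole if a number of a shift passes 1 or a number of a turn 1, either way. A call with a gripper value outside its range is refused whole. OPENING is the opening, from 0 (shut) to 1 (fully open), set as the call begins (- or left out, the last holds). The fingers move at their own pace and stop on an object; FORCE is the grip in N (left out, the last holds). Time passes only in rows, so rows that do not move let the fingers close. It gives the time, the measured TCP pose, the force and the opening at its end, in the units of the state.
- arm.get_state(): the state, without advancing time (a new reading comes with each control period).
- arm.grab_frame(name): name is "scene" or "top" or "wrist"; returns a dict with "frame" (400x640x3 uint8, red, green, blue), "range_z" (400x640 float32, m along the optical axis (not along the pixel's ray), 0 where there is no reading), "mtx" (3x3 intrinsics, pixels), "pose" (4x4, takes a point from camera to world coordinates). Camera axes: x right, y up, looking along -z (the intrinsics and any distortion apply to the point x, -y, -z); pixel columns grow to the right and rows downward; lengths in m; the calibration is good to about 2 mm. The wrist camera is an equidistant fisheye: a pixel r from the principal point sees the ray r / f radians off the axis. A picture is of the moment at which its call begins.
- arm.job_done(): hands the job in, once; it reports no verdict.
Trained networks look in a picture, given as the dict that the camera call returned (one of the last four; its "shot" number tells which), for a name from the list of things; names that differ only in an ending like _2 or _b are one class to them, and where a whole thing is asked for, a point or a joint stands for the part that bears it (a point fixed in the world has none). Each returns a list of dicts, best first, with "confidence" (0 to 1); they miss things now and then, are a little off and sometimes report something else, mostly with a low value. They report only what shows in the picture. A call takes as long as a camera call.
- arm.search_frame(picture, target): "extent" ([centre column, centre row, width, height] as shares, 0 to 1, of the picture: columns of its width, rows of its height, round what is visible of it).
- arm.masks_of(picture, target): "mask" (400x640 bool, what is visible of it) and "extent" ([centre column, centre row, width, height] as shares, 0 to 1, of the picture: columns of its width, rows of its height, round what is visible of it).
- arm.place_of(picture, target): "position" ([column, row] as shares, 0 to 1, of the picture: columns of its width, rows of its height: a listed point, or the origin of a listed thing).
The state is a dict: "t": time; "q": joint angles; "qd": joint speeds; "joint_efforts": joint torques, N m; "eef_pos": TCP position; "ee_rot": TCP orientation; "force": force on the tool from outside, world axes, zero at the start; "moment": the same for the moment, N m; "width": finger opening in m.
Only numpy, scipy, OpenCV 4.12 (cv2) and the standard library are available. Lean on these libraries where they do the work, as an engineer would, in place of code of your own. Each camera call takes 0.05 s, during which the arm holds its last target. There are 200 camera calls.

## Working session

There is one attempt and no reset: what is moved stays moved. The work goes in short steps, Python scripts to look and compute and a shell command to move; the robot and the scene stay as the last step left them, time stands still between calls to the robot, and variables do not carry over. Pictures are saved under pics/ and viewed, about 8 in all and at most 12, crops included, and the job is handed in when it is done.

```bash
mkdir -p pics; cat > h.py <<'E'
import numpy as np, cv2
from station import arm
def w(p,col,row,d=None):
    K=p["mtx"]; z=d if d else np.median([v for v in p["range_z"][max(0,int(row)-1):int(row)+2,max(0,int(col)-1):int(col)+2].ravel() if v>0] or [0])
    c=np.array([(col-K[0,2])/K[0,0]*z,-(row-K[1,2])/K[1,1]*z,-z,1]); return (p["pose"]@c)[:3]
def wz(p,col,row,z):  # intersect ray with plane z
    o=p["pose"][:3,3]; d=w(p,col,row,1.0)-o; return o+d*(z-o[2])/d[2]
E
python3 - <<'E'
from h import *
s=arm.get_state(); print(s["t"],s["eef_pos"],s["ee_rot"],s["force"],s["width"])
for n in("top","scene"):
    p=arm.grab_frame(n); cv2.imwrite(f"pics/{n}1.png",p["frame"][:,:,::-1])
    print(n,p["pose"][:3,3].round(3))
    for t in("mixer","gate","grip","stem","cone","disc_a","dropper","cup","pigment"):
        for r in arm.place_of(p,t)[:3]:
            c,ro=r["position"][0]*640,r["position"][1]*400
            h={"gate":.1,"grip":.162,"stem":.1,"cone":.1,"disc_a":.1}.get(t,0)
            print(t,round(r["confidence"],2),round(c),round(ro),"depth",w(p,c,ro).round(3),"plane",wz(p,c,ro,h).round(3))
E
```

```text
0.0 [0.17265148 0.6520602  0.22560636] [ 1.65331004  1.56914676 -1.74723496] [0.72634122 0.2083943  0.73132817] 0.0878073218504087
top [0.52  0.093 1.263]
mixer 0.61 297 212 depth [0.592 0.119 0.09 ] plane [0.598 0.121 0.   ]
gate 0.72 298 212 depth [0.59  0.117 0.092] plane [0.59  0.117 0.1  ]
grip 0.57 283 226 depth [0.555 0.152 0.111] plane [0.553 0.149 0.162]
grip 0.41 294 227 depth [0.551 0.122 0.184] plane [0.552 0.123 0.162]
stem 0.64 293 221 depth [0.564 0.124 0.188] plane [0.568 0.127 0.1  ]
cone 0.53 284 226 depth [0.555 0.149 0.112] plane [0.556 0.15  0.1  ]
disc_a 0.62 307 235 depth [0.534 0.092 0.1  ] plane [0.534 0.092 0.1  ]
disc_a 0.47 291 190 depth [0.646 0.134 0.104] plane [0.647 0.135 0.1  ]
disc_a 0.35 313 190 depth [0.649 0.079 0.1  ] plane [0.649 0.079 0.1  ]
dropper 0.53 239 215 depth [0.581 0.265 0.099] plane [0.586 0.28  0.   ]
cup 0.76 374 213 depth [ 0.596 -0.092  0.004] plane [ 0.597 -0.093  0.   ]
pigment 0.66 253 142 depth [0.776 0.238 0.072] plane [0.792 0.247 0.   ]
scene [0.97  0.519 0.675]
mixer 0.94 336 243 depth [0.647 0.182 0.09 ] plane [ 0.597  0
[... 166 characters left out ...]
 175 depth [0.567 0.129 0.176] plane [0.555 0.118 0.162]
stem 0.63 336 201 depth [0.58  0.107 0.099] plane [0.581 0.107 0.1  ]
stem 0.57 342 198 depth [0.576 0.119 0.114] plane [0.566 0.109 0.1  ]
cone 0.65 364 208 depth [0.553 0.158 0.101] plane [0.552 0.157 0.1  ]
disc_a 0.55 320 224 depth [0.648 0.137 0.105] plane [0.645 0.134 0.1  ]
disc_a 0.48 306 205 depth [0.635 0.081 0.104] plane [0.632 0.078 0.1  ]
dropper 0.63 391 283 depth [0.604 0.287 0.039] plane [0.581 0.272 0.   ]
cup 0.73 273 187 depth [ 0.614 -0.072  0.027] plane [ 0.599 -0.096  0.   ]
cup 0.62 361 204 depth [0.555 0.153 0.111] plane [0.474 0.081 0.   ]
pigment 0.57 300 339 depth [0.798 0.267 0.047] plane [0.785 0.249 0.   ]
```

```bash
python3 -c "
import cv2,numpy as np
a=cv2.imread('pics/top1.png')[130:270,220:400];b=cv2.imread('pics/scene1.png')[140:260,260:420]
a=cv2.resize(a,(720,560),interpolation=2);cv2.imwrite('pics/a.png',a)
cv2.imwrite('pics/b.png',cv2.resize(b,(800,600),interpolation=2))"
```

```text
(no output)
```

View pics/a.png

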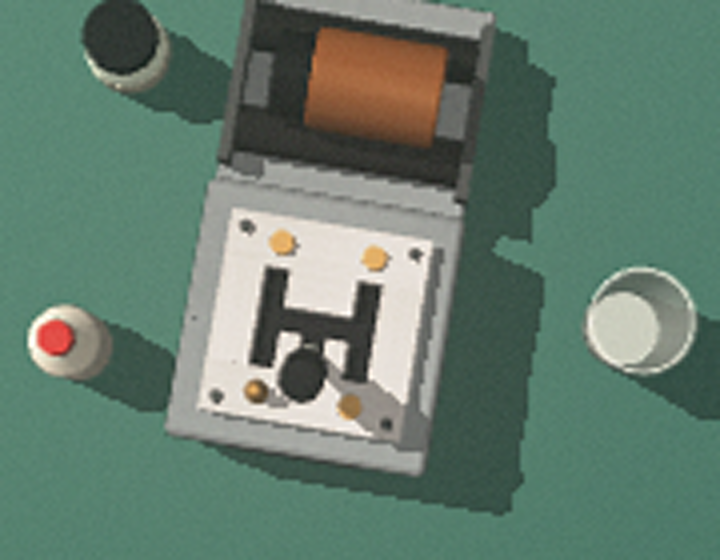

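View pics/b.png

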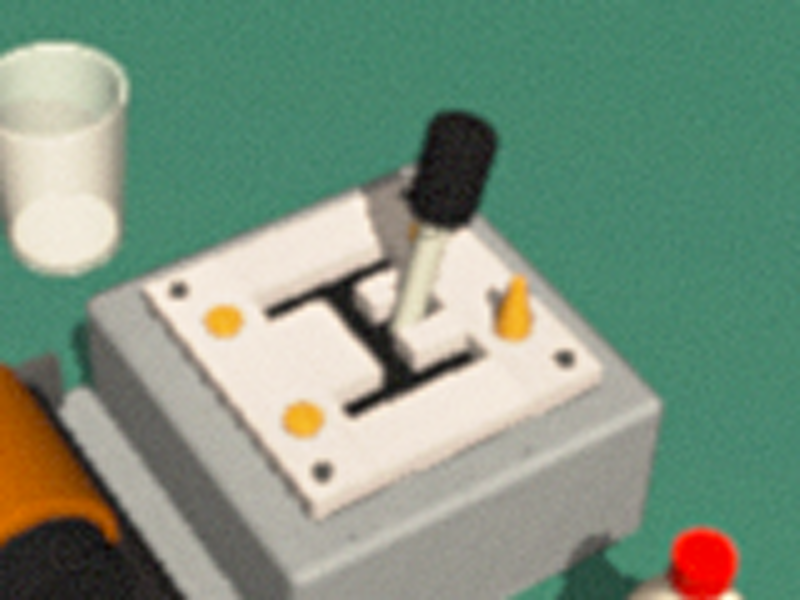

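The cone (scene crop ~(515,320), top crop ~(257,390)) stands at the near-left slot, and the lever is in the rest slot, leaning near. The mixer yaw is about -10°.

```bash
cat >> h.py <<'E'
from scipy.spatial.transform import Rotation as Ro
C=np.array([0.592,0.115]); YAW=-0.174
def m2w(x,y): c,s=np.cos(YAW),np.sin(YAW); return C+np.array([c*x-s*y,s*x+c*y])/1000
def w2m(p): c,s=np.cos(YAW),np.sin(YAW); d=(np.array(p[:2])-C)*1000; return np.array([c*d[0]+s*d[1],-s*d[0]+c*d[1]])
def goto(x,y,z):
    s=arm.get_state(); return ((np.r_[m2w(x,y),z]-s["eef_pos"])/.03).round(2)
E
python3 - <<'E'
from h import *
p=arm.grab_frame("top")
m=np.array([wz(p,c,r,.104)[:2] for c,r in((290.5,190.5),(313.7,194.5),(307.2,231.5))]); c=wz(p,284.2,227.7,.1)[:2]
print(m,c, "centre",(m[0]+m[2])/2,(m[1]+c)/2, "yaw",np.arctan2(*(m[1]-m[2])[::-1]),np.arctan2(*(m[0]-c)[::-1]), np.arctan2(*(m[0]-m[1])[::-1])-np.pi/2)
k=arm.masks_of(p,"grip")
for g in k[:2]:
    v,u=np.nonzero(g["mask"]); print(g["confidence"],u.mean(),v.mean(),len(u))
R=Ro.from_euler("xyz",arm.get_state()["ee_rot"]); print(R.as_matrix().round(3))
for s_ in(1,-1):
    y=s_*np.array([-np.sin(YAW),np.cos(YAW),0]);x=np.array([0,0,-1.]);z=np.cross(x,y)
    print(s_,np.degrees((Ro.from_matrix(np.c_[x,y,z])*R.inv()).as_rotvec())/5)
print(goto(-85,0,.22))
E
```

```text
[[0.64514717 0.13536629]
 [0.63569494 0.07612099]
 [0.54147507 0.09144392]] [0.55047274 0.14988991] centre [0.59331112 0.11340511] [0.59308384 0.11300545] yaw -0.16121807541896713 -0.15221931566239388 -0.15821054504323784
[[-0.    -0.256 -0.967]
 [ 0.    -0.967  0.256]
 [-1.    -0.     0.   ]]
1 [-8.47997436e-05  3.85531068e-04 -3.50282686e+01]
-1 [-2.52094270e-04 -5.54495636e-05  9.71731401e-01]
[ 11.18 -17.43  -0.22]
```

```bash
sed -i 's/C=np.array(.*; YAW.*/C=np.array([0.5932,0.1132]); YAW=-0.157/' h.py
python3 -m inch '0 -0.5 0.2 0 0 0.6;0.3 -0.8 0.2 0 0 0.57;0.5 -0.9 0 0 0 0;0.6 -0.9 0 0 0 0;0.6 -0.9 0 0 0 0;0.6 -0.9 0 0 0 0;0.6 -0.9 0 0 0 0;0.6 -0.9 0 0 0 0;0.6 -0.9 0 0 0 0;0.6 -0.9 0 0 0 0;0.6 -0.9 0 0 0 0;0.6 -0.9 0 0 0 0' 0 20
python3 -c "
from h import *
print(goto(-95,0,.148),w2m(arm.get_state()['eef_pos']))"
```

```text
t: 2.6
eef_pos: [0.3592, 0.3426, 0.2388]
ee_rot: [-1.878, 1.57, 1.107]
force: [0.9, 0.4, 0.0]
width: 0.0005
[ 4.67 -7.15 -3.03] [-266.94480093  189.98907677]
```

```bash

python3 -m inch '0.5 -0.8 0 0 0 0;0.5 -0.8 0 0 0 0;0.5 -0.8 0 0 0 0;0.5 -0.8 0 0 0 0;0.5 -0.8 0 0 0 0;0.5 -0.8 0 0 0 0;0.5 -0.8 0 0 0 0;0.5 -0.7 0 0 0 0;0.5 -0.5 0 0 0 0;0.1 -0.1 0 0 0 0;0 0 0 0 0 0;0 0 0 0 0 0'
python3 - <<'E'
from h import *
s=arm.get_state();print(goto(-95,0,.148),w2m(s['eef_pos']))
R=Ro.from_euler("xyz",s["ee_rot"]).as_matrix();print(R.round(3), "want y",[np.sin(YAW),-np.cos(YAW)])
p=arm.grab_frame("scene");cv2.imwrite("pics/c.png",p["frame"][60:300,180:500,::-1].repeat(2,0).repeat(2,1))
for r in arm.place_of(p,"grip")[:2]:
    c,ro=r["position"][0]*640,r["position"][1]*400;print(r["confidence"],c,ro,w2m(wz(p,c,ro,.162)))
E
```

```text
t: 4.1
eef_pos: [0.4964, 0.1369, 0.2386]
ee_rot: [-1.6, 1.571, 1.386]
force: [0.1, 1.0, -0.7]
width: 0.0009
[ 0.1  -0.3  -3.02] [-99.3164953    8.28849652]
[[ 0.    -0.156 -0.988]
 [ 0.    -0.988  0.156]
 [-1.    -0.    -0.   ]] want y [np.float64(-0.1563558122752478), np.float64(-0.9877007947590948)]
0.91 349.632 177.8 [-31.82632634   5.55329754]
0.47 305.91999999999996 206.0 [74.87383811 26.73163726]
```

View pics/c.png

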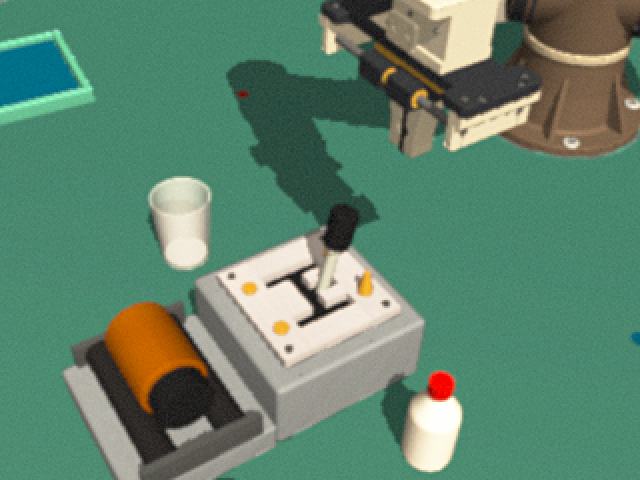

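```bash

python3 -m inch '0.1 -0.3 -0.6 0 0 0;0 0 -0.8 0 0 0;0 0 -0.8 0 0 0;0 0 -0.8 0 0 0;0.3 -0.05 0 0 0 0;0.3 -0.05 0 0 0 0;0.3 -0.05 0 0 0 0;0.3 -0.05 0 0 0 0;0.3 -0.05 0 0 0 0;0.3 -0.05 0 0 0 0;0.2 -0.03 0 0 0 0;0 0 0 0 0 0'
cat > look.py <<'E'
from h import *
s=arm.get_state();print("tcp mixer",w2m(s['eef_pos']).round(1),s["eef_pos"][2],"force",s["force"].round(1),"t",s["t"])
for n in("scene","top"):
    p=arm.grab_frame(n);cv2.imwrite(f"pics/last_{n}.png",p["frame"][:,:,::-1])
    for t,h in(("grip",.168),("stem",.104)):
        for r in arm.place_of(p,t)[:2]:
            c,ro=r["position"][0]*640,r["position"][1]*400;print(n,t,round(r["confidence"],2),int(c),int(ro),w2m(wz(p,c,ro,h)).round(1))
E
python3 look.py
```

```text
t: 5.7
eef_pos: [0.5602, 0.1174, 0.1483]
ee_rot: [1.624, 1.571, -1.674]
force: [-0.9, -0.4, -0.7]
width: 0.0006
tcp mixer [-33.3  -1. ] 0.1483364248679646 force [-0.9 -0.4 -0.7] t 5.7
scene grip 0.56 339 176 [-12.4  -1.3]
scene stem 0.86 332 200 [-4.6 -7.3]
```

```bash

python3 -m inch '0.2 -0.03 0 0 0 0;0.15 -0.02 0 0 0 0;0 0 0 0 0 0'; python3 look.py
```

```text
t: 6.38
eef_pos: [0.5707, 0.1161, 0.1485]
ee_rot: [-2.975, 1.571, 0.01]
force: [0.1, -0.2, 0.2]
width: 0.0003
tcp mixer [-22.7  -0.7] 0.14847598794930683 force [ 0.1 -0.2  0.2] t 6.375
scene grip 0.94 331 178 [ 2.9 -4.9]
scene stem 0.81 331 203 [ 2.2 -1.8]
```

```bash

python3 -m inch '-0.45 0.07 0 0 0 0;-0.45 0.07 0 0 0 0;-0.11 -0.71 0 0 0 0;-0.11 -0.71 0 0 0 0;-0.11 -0.71 0 0 0 0;0.55 -0.09 0 0 0 0;0.55 -0.09 0 0 0 0;0.55 -0.09 0 0 0 0;0 0 0 0 0 0;0 0 0 0 0 0'; python3 look.py; python3 -c "
import cv2
b=cv2.imread('pics/last_scene.png')[140:260,260:420];cv2.imwrite('pics/d.png',cv2.resize(b,(800,600),interpolation=2))"
```

```text
t: 7.92
eef_pos: [0.5827, 0.0483, 0.148]
ee_rot: [0.416, 1.57, -2.882]
force: [-0.3, 0.0, 0.2]
width: 0.0003
tcp mixer [ -0.2 -65.7] 0.1480161459496284 force [-0.3  0.   0.2] t 7.925
scene grip 0.59 331 180 [ 4.  -0.3]
scene stem 0.82 329 200 [  2.1 -11.1]
```

View pics/d.png

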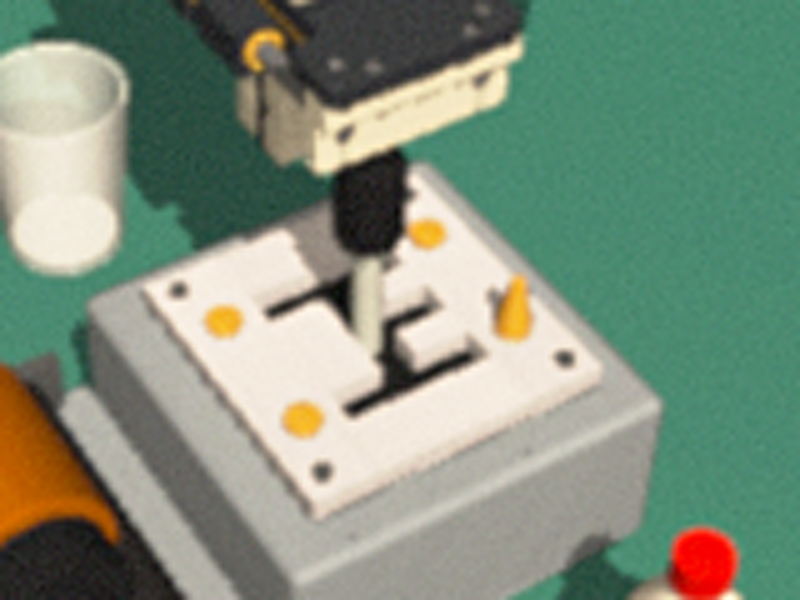

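The lever stands upright in the cross slot (stem foot at about (370,345)). Next is the push to the left.

```bash

python3 -m inch '0.05 0.3 0 0 0 0;0.05 0.3 0 0 0 0;0.05 0.3 0 0 0 0;0.05 0.3 0 0 0 0;0.04 0.3 0 0 0 0;0.05 0.3 0 0 0 0;0.05 0.3 0 0 0 0;0.04 0.3 0 0 0 0;0.04 0.25 0 0 0 0;0 0 0 0 0 0'; python3 look.py
```

```text
t: 9.48
eef_pos: [0.5955, 0.1285, 0.1485]
ee_rot: [-1.403, 1.571, 1.583]
force: [-0.2, 0.4, 0.4]
width: 0.0003
tcp mixer [-0.1 15.5] 0.14845808341500338 force [-0.2  0.4  0.4] t 9.475
scene grip 0.8 351 197 [-0.7 55.7]
scene stem 0.76 338 213 [ 4.4 27.1]
top grip 0.39 294 213 [-11.1   7.2]
```

```bash

python3 -m inch '0.01 0.08 0 0 0 0;0 0 0 0 0 0;-0.06 -0.4 0 0 0 0;-0.06 -0.4 0 0 0 0;0.6 -0.09 0 0 0 0;0.6 -0.09 0 0 0 0;0.6 -0.1 0 0 0 0;0.1 0.65 0 0 0 0;0.1 0.65 0 0 0 0;0.1 0.65 0 0 0 0;0 0 0 0 0 0'; python3 look.py; python3 -c "
import cv2
b=cv2.imread('pics/last_scene.png')[140:260,260:420];cv2.imwrite('pics/e.png',cv2.resize(b,(800,600),interpolation=2))"
```

```text
t: 11.15
eef_pos: [0.655, 0.1585, 0.1485]
ee_rot: [-2.27, 1.571, 0.717]
force: [-0.0, -0.8, 0.2]
width: 0.0006
tcp mixer [54.  54.4] 0.1485339285785156 force [-0.  -0.8  0.2] t 11.15
scene stem 0.7 306 203 [ 43.6 -27.1]
top grip 0.71 274 205 [-0.1 57.3]
top grip 0.57 286 207 [ 0.2 28.6]
top stem 0.57 286 210 [-3.1 31.6]
```

View pics/e.png

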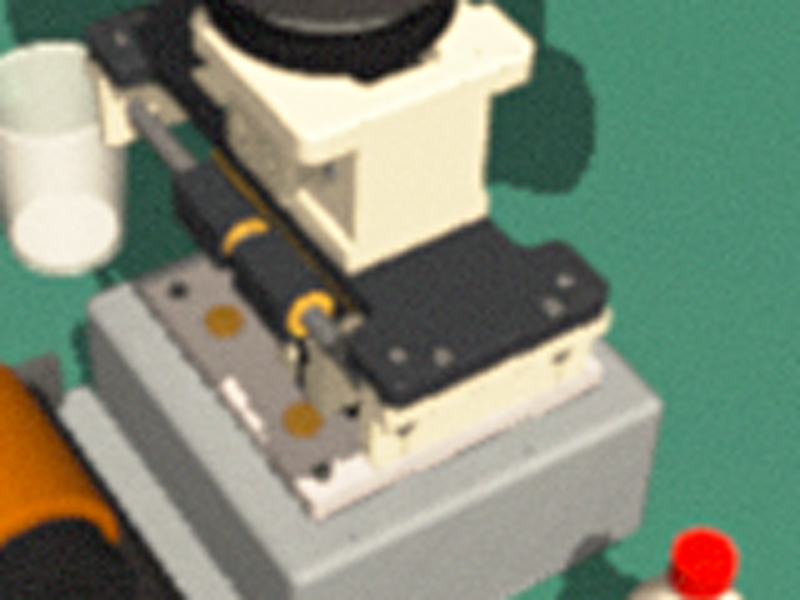

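```bash

python3 -m inch '-0.28 0.04 0 0 0 0;-0.28 0.05 0 0 0 0;-0.28 0.04 0 0 0 0;-0.28 0.05 0 0 0 0;-0.28 0.04 0 0 0 0;-0.28 0.05 0 0 0 0;-0.28 0.04 0 0 0 0;-0.28 0.05 0 0 0 0;0 0 0 0 0 0'; python3 look.py
```

```text
t: 12.58
eef_pos: [0.5868, 0.167, 0.1485]
ee_rot: [0.404, 1.57, -2.894]
force: [-0.4, -0.3, 0.0]
width: 0.0007
tcp mixer [-14.8  52.2] 0.14854428260608907 force [-0.4 -0.3  0. ] t 12.575
scene grip 0.65 370 191 [-39.   60.8]
scene stem 0.61 349 211 [-15.5  33.2]
scene stem 0.54 272 190 [ 84. -95.]
top grip 0.3 298 215 [-14.2  -3. ]
```

Small further pushes follow until the slot end shows in the force.

```bash

python3 -m inch '-0.1 0.016 0 0 0 0;-0.1 0.016 0 0 0 0;0 0 0 0 0 0'; python3 -m inch '-0.07 0.01 0 0 0 0;0 0 0 0 0 0';python3 -m inch '-0.07 0.01 0 0 0 0;0 0 0 0 0 0'; python3 look.py
```

```text
t: 13.25
eef_pos: [0.5833, 0.168, 0.1491]
ee_rot: [-2.923, 1.568, 0.063]
force: [6.7, -2.3, -1.2]
width: 0.0007
t: 13.5
eef_pos: [0.5826, 0.1684, 0.1495]
ee_rot: [-2.902, 1.566, 0.084]
force: [11.1, -2.8, -3.9]
width: 0.0004
t: 13.75
eef_pos: [0.5819, 0.1687, 0.15]
ee_rot: [-2.887, 1.563, 0.099]
force: [17.2, -5.6, -5.6]
width: 0.0001
tcp mixer [-19.9  53.1] 0.14996548017944125 force [17.2 -5.6 -5.6] t 13.75
scene grip 0.63 370 190 [-40.4  57.7]
scene stem 0.64 348 209 [-17.8  27.5]
```

The lever is against its stop: the force reached 17 N. I'll retreat and check.

```bash

python3 -m inch '0.4 -0.06 0 0 0 0;0.6 -0.1 0 0 0 0;0.6 -0.1 0 0 0 0;0 0 0.9 0 0 0;0 0 0.9 0 0 0;0 0 0.9 0 0 0;0.8 -0.6 0.5 0 0 0;0.8 -0.8 0 0 0 0;0.5 -0.9 0 0 0 0;0.5 -0.9 0 0 0 0;0 0 0 0 0 0;0 0 0 0 0 0'; python3 look.py; python3 - <<'E'
from h import *
p=arm.grab_frame("scene")
for t in("dropper","cup","pigment"):
    r=arm.place_of(p,t)[0]["position"]; print(t,wz(p,r[0]*640,r[1]*400,0).round(3))
a=cv2.imread('pics/last_scene.png')[140:260,260:420];b=cv2.imread('pics/last_top.png')[160:270,220:370]
cv2.imwrite('pics/f.png',np.hstack([cv2.resize(a,(400,300),interpolation=2),cv2.resize(b,(400,300),interpolation=2)]))
E
```

```text
t: 15.55
eef_pos: [0.7034, 0.065, 0.2441]
ee_rot: [0.055, 1.57, 3.04]
force: [0.1, 0.0, -0.2]
width: 0.0001
tcp mixer [116.4 -30.4] 0.24411739497739424 force [ 0.1  0.  -0.2] t 15.55
scene grip 0.62 370 192 [-37.9  62.9]
scene stem 0.56 349 209 [-17.9  29.7]
top grip 0.46 270 221 [-40.   60.3]
top grip 0.44 292 189 [44.  21.5]
top stem 0.78 286 219 [-26.8  26.6]
dropper [0.586 0.284 0.   ]
cup [ 0.599 -0.093  0.   ]
pigment [0.786 0.246 0.   ]
```

View pics/f.png

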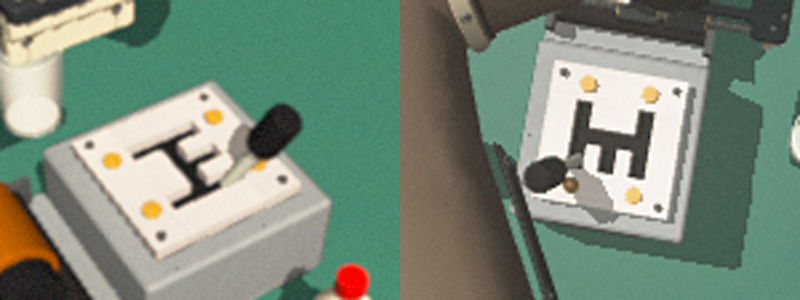

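```bash
python3 - <<'E'
from h import *
for n in("scene","top"):
    p=arm.grab_frame(n); r=arm.place_of(p,"grip")[0]["position"]; print(n,w2m(wz(p,r[0]*640,r[1]*400,.153)).round(1))
print(arm.get_state()["force"].round(1)); arm.job_done()
E
```

```text
scene [-44.1  51.5]
top [-40.7  52.9]
[-0.2  0.5 -0.2]
the job is handed in; nothing more can be done
```

The lever is in the cone's slot, near-left, and the job is handed in. With the fingers shut, I pushed it out of the rest slot, left along the cross slot, and then back towards the robot until it met the end stop. The reaction force reached about 17 N there.

**Lever:** after retreating, the grip measured (-44, 52) mm in the scene camera and (-41, 53) mm in the top camera, against about (-44, 53) mm fully home. The stem estimates disagreed more along x: -18 mm in the scene camera and -27 mm in the top one, against -26 mm fully home. I relied on the grip readings and the contact at the stop.

**Surroundings:** the dropper bottle, cup and pigment jar measured within about 12 mm of their first readings in the same camera. That difference is mostly network noise, because the arm did not come near them. The robot stands clear of everything with the tool force near zero. It took about 16 s of the 51 s allowed.

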